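Press the template pins down in order

TASK

Fix the marking template to the drawer front by lightly pressing down three of its pins with your fingertips, in this order: first the big round cap, then the square cap, then the long bar-shaped cap. Push each about halfway down, so that it still stands clear of the sleeve under it, and leave it there; do not press hard, and do not grip or pull up any cap. Leave the small round cap, and the tools lying around and on the template, as they are.

Things in the scene. Friction and masses are not known exactly. Their poses are not given: they have to be found in the camera images.
- template: plywood template 186 x 276 mm (x, y), upper face 28 mm above the bench, on a dark board 200 x 300 mm clamped to the bench by two steel end clamps (34 mm high, out to y = +-0.20 m of this frame); immovable. Origin: centre of the board's underside; z up. On it stand four pins, one near each corner, any cap in any corner, at least 85 mm apart
- big_round_pin: the pin with the big round cap, a disc 44 mm across: a steel sleeve (18 mm across, 15 mm high on a 28 mm flange) fixed upright on the template, with the stem and cap that slide in it. Origin: centre of the sleeve's foot on the template; z up; its x and y are the cap's
- big_round_top (a point): centre of the upper face of the big round cap, a disc 44 mm across, 10 mm thick, on a 9 mm steel stem; moves with the cap
- big_round_cap (a joint): how far that cap has been pressed down (m), starting between 0 and 0.004; at 0 the gap between the cap's underside and the sleeve is 20 mm, at 0.020 the cap sits on the sleeve and stops. It moves straight down against a steady friction of about 4 N plus 15 N per m/s, with no spring, and stays where it is left; pulled, it comes up to -0.010
- square_pin: the pin with the square cap, 36 by 36 mm: a steel sleeve (18 mm across, 15 mm high on a 28 mm flange) fixed upright on the template, with the stem and cap that slide in it. Origin: centre of the sleeve's foot on the template; z up; its x and y are the cap's
- square_top (a point): centre of the upper face of the square cap, 36 by 36 mm, 10 mm thick, on a 9 mm steel stem; moves with the cap
- square_cap (a joint): how far that cap has been pressed down (m), starting between 0 and 0.004; at 0 the gap between the cap's underside and the sleeve is 20 mm, at 0.020 the cap sits on the sleeve and stops. It moves straight down against a steady friction of about 4 N plus 15 N per m/s, with no spring, and stays where it is left; pulled, it comes up to -0.010
- bar_pin: the pin with the long bar-shaped cap, 60 mm along its y by 16 mm along its x: a steel sleeve (18 mm across, 15 mm high on a 28 mm flange) fixed upright on the template, with the stem and cap that slide in it. Origin: centre of the sleeve's foot on the template; z up; its x and y are the cap's
- bar_top (a point): centre of the upper face of the long bar-shaped cap, 60 mm along its y by 16 mm along its x, 10 mm thick, on a 9 mm steel stem; moves with the cap
- bar_cap (a joint): how far that cap has been pressed down (m), starting between 0 and 0.004; at 0 the gap between the cap's underside and the sleeve is 20 mm, at 0.020 the cap sits on the sleeve and stops. It moves straight down against a steady friction of about 4 N plus 15 N per m/s, with no spring, and stays where it is left; pulled, it comes up to -0.010
- small_round_pin: the pin with the small round cap, a disc 22 mm across: a steel sleeve (18 mm across, 15 mm high on a 28 mm flange) fixed upright on the template, with the stem and cap that slide in it. Origin: centre of the sleeve's foot on the template; z up; its x and y are the cap's
- small_round_top (a point): centre of the upper face of the small round cap, a disc 22 mm across, 10 mm thick, on a 9 mm steel stem; moves with the cap
- small_round_cap (a joint): how far that cap has been pressed down (m), starting between 0 and 0.004; at 0 the gap between the cap's underside and the sleeve is 20 mm, at 0.020 the cap sits on the sleeve and stops. It moves straight down against a steady friction of about 4 N plus 15 N per m/s, with no spring, and stays where it is left; pulled, it comes up to -0.010
- pencil: flat green pencil 142 x 8 x 7 mm, loose on the middle of the template between the pins; bystander, to be left alone. Origin at its underside
- try_square: small try square, loose on the template between the pins, wooden stock 60 mm long and steel blade 70 mm, 12 mm high; bystander, to be left alone. Origin at its underside
- mallet: turned wooden mallet standing on its head, 104 mm across, 295 mm high; bystander, to be left alone. Origin at its underside
- block_plane: block plane 160 x 50 mm, about 50 mm high; bystander, to be left alone. Origin at its underside
- chisel: chisel 250 mm long, lying flat, 24 mm high; bystander, to be left alone. Origin at its underside
- glue_bottle: yellow glue bottle 60 mm across, 170 mm high; bystander, to be left alone. Origin at its underside

How it is judged:
By the outcome, as a careful person would: the job done as asked, in the order asked, and still so for the second after the job is handed in, with the robot touching nothing.
It also fails if it takes over 43 s, if anything falls off the work surface, if the arm or the gripper's body presses on something with over 40 N, if the wrist force passes 120 N, or if a joint passes its speed limit or range.

ROBOT

A 6-joint arm with a two-finger parallel gripper is mounted at the origin on the work surface. World frame = base frame: x ahead of the robot, y to its left, z up, the work surface at z = 0. Lengths are in m, angles in rad, forces in N, time in s.
With the tool pointing down it reaches from about 0.275 to 0.75 m from the base axis. Payload 10.2 kg.
Tool frame: the origin (TCP) lies at the very end of the fingers, on their centre line; the grasp point (between the pads) lies 19 mm behind it; z points along the fingers, y is the line along which they close (so a half turn about z gives the same grasp; the last joint's range is limited). The gripper opens to 88 mm and grips with 3 to 60 N. Pads are 18 mm wide; open, the fingers measure 123 mm over their backs; the gripper's body (75 mm by 187 mm) begins 45 mm behind the grasp point.
Start: joints at [-1.553, 0.313, 1.498, -0, 1.331, -0.223], TCP at [0.125, -0.51, 0.239] pointing down, gripper open.
Joint ranges: [-2.94, 2.94], [-0.97, 2.17], [0.19, 2.56], [-1.23, 4.37], [0.02, 3.11], [-2.88, 2.88]. Speed limits (rad/s): [2.39, 2.39, 3.01, 3.14, 3.14, 3.14].

INTERFACE

Orientations are given as a unit quaternion [x, y, z, w].
In Python, from cell import sensors, vision, arm gives the robot as it stands.
- The arm moves only by the tool arm_command, never from a script. Its argument "commands" is one flat list of numbers, 5 for each row, row after row: the shift along the world's x, y, z in mm, then the turn about the world's z in rad, then the opening, from 0 (shut) to 1 (fully open). In form: [x, y, z, roll, hand, x, y, z, roll, hand, ...]. A call has 1 to 20 rows; each row shifts and turns the commanded pose from where the row before left it; what a row does not reach is not made up. A row lasts 1/10 s, in which the tool goes at most 50 mm and 8.59 degrees, less where a joint would pass 70% of its speed; a pose out of reach is approached as far as the arm can. A call is refused whole if a number of a shift passes 50 or a number of a turn 0.15, either way. A call with a gripper value outside its range is refused whole. The fingers move at their own pace and stop on an object; "squeeze" is the grip in N (left out, the last holds). Time passes only in rows, so rows that do not move let the fingers close. It gives the time, the measured TCP pose, the force, the opening and the grip force at its end, in the units of the state.
- sensors.sense(): the state, without advancing time (a new reading comes with each control period).
- vision.capture(name): name is "side" or "top" or "wrist"; returns the picture (480x640x3 uint8, blue, green, red); there is no depth.
- vision.calibration(name): a dict with "fx", "fy", "cx", "cy" (pixels), "eye" and "attitude" of the camera in the world. Camera axes: x right, y down, z forward; pixel columns grow to the right and rows downward; lengths in m; the calibration is good to about 2 mm. A picture is of the moment at which its call begins: read the wrist's pose just before it. calibration takes no time and is no camera call; for the wrist camera it gives the pose at the moment of the call.
- arm.sign_off(): hands the job in; it is judged then, once.
The state is a dict: "time": time; "qpos": joint angles; "joint_velocities": joint speeds; "tau": joint torques, N m; "tool_pos": TCP position; "tool_rot": TCP orientation; "ft_force": force on the tool from outside, world axes, zero at the start; "wrist_torque": the same for the moment, N m; "grip_width": finger opening in m; "grip_force": force on a finger pad.
Only numpy, scipy, OpenCV 4.12 (cv2) and the standard library are available. Lean on these libraries where they do the work, as an engineer would, in place of code of your own. Each camera call takes 0.05 s, during which the arm holds its last target. There are 200 camera calls.

## Working session

There is one attempt and no reset: what is moved stays moved. The work goes in short steps, Python scripts to look and compute and a tool call to move; the robot and the scene stay as the last step left them, time stands still between calls to the robot, and variables do not carry over. Pictures are saved under pics/ and viewed, at most 10 in all, crops included, and the job is handed in when it is done.

Besides the shell and the picture viewer there is one more tool, called after ">>>" as a command line: name --argument value ..., lists and objects as JSON in quotes. arm_command: Moves the arm, as the interface text tells. Its arguments: {"type":"object","properties":{"commands":{"type":"array","items":{"type":"number"}},"squeeze":{"type":"number"}},"required":["commands"]}

```bash
mkdir -p pics; python3 - <<'E'
from cell import sensors, vision
import cv2
for n in("top","side"):
    c=vision.calibration(n);print(n,c)
    cv2.imwrite(f"pics/{n}0.png",vision.capture(n))
s=sensors.sense();print(s)
E
```

```text
top {'fx': 487.057664799349, 'fy': 487.057664799349, 'cx': 327.9250749733304, 'cy': 238.95574485718276, 'eye': array([0.27154206, 0.01216102, 1.15080517]), 'attitude': array([-0.68065268,  0.72405488, -0.08189639,  0.07582509])}
side {'fx': 612.6481012729419, 'fy': 612.6481012729419, 'cx': 321.3496016011349, 'cy': 233.5387916362715, 'eye': array([-0.0670553 ,  0.93856623,  0.87883989]), 'attitude': array([-0.24246464,  0.85953569, -0.43366439,  0.11976848])}
{'time': 0.1, 'qpos': array([-1.55341073e+00,  3.13356125e-01,  1.49833570e+00, -1.59118750e-05,
        1.33096238e+00, -2.23412039e-01]), 'joint_velocities': array([-0.00104004, -0.00190971, -0.00292857,  0.00056013, -0.00193834,
       -0.00094345]), 'tau': array([ 1.73012992e-03, -4.02815187e+01, -2.52638769e+01,  6.94855442e-02,
        3.43112717e-02, -5.05950277e-05]), 'tool_pos': array([ 0.12517517, -0.50964778,  0.23824726]), 'tool_rot': array([ 9.92760446e-01,  1.20110011e-01,  4.68943787e-05, -5.28760108e-04]), 'ft_force': array([-1.50416206,  0.81245807, -0.54811199]), 'wrist_torque': array([-0.03356777,  0.01009856, -0.00401551]), 'grip_force': 0.0, 'grip_width': 0.08819872471315761}
```

View pics/top0.png

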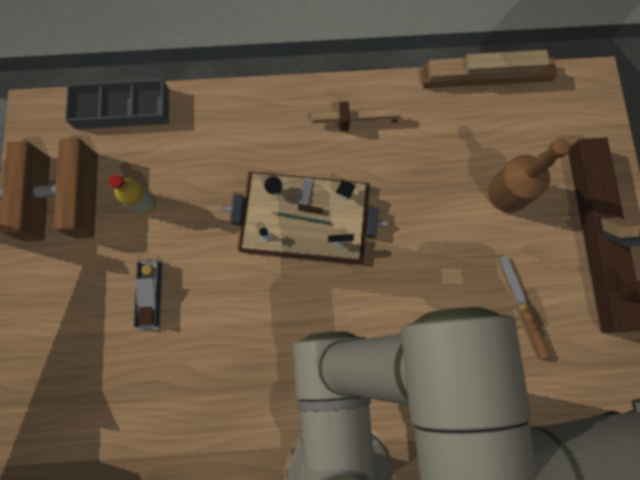

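View pics/side0.png

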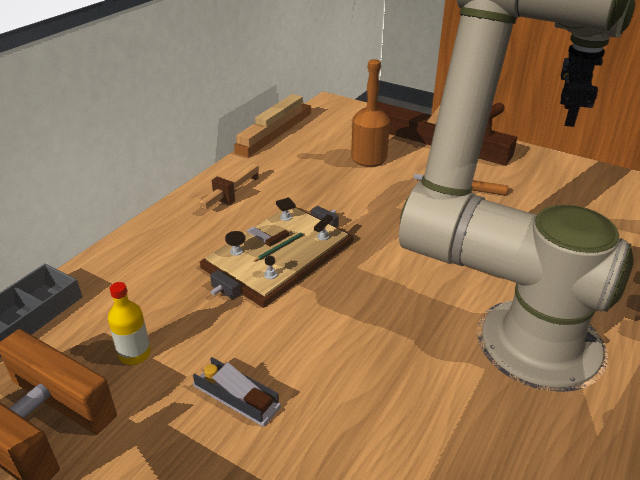

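The top view shows the big round cap at (273,185), the square at (345,188), the bar at (341,238) and the small round at (264,232). In the side view they are at (235,238), (286,204), (323,226) and (270,260). Next I mask the dark caps in both views.

```bash
cat > h.py <<'E'
import numpy as np, cv2
from scipy.spatial.transform import Rotation as R
def ray(c,u,v):
    d=R.from_quat(c["attitude"]).apply([(u-c["cx"])/c["fx"],(v-c["cy"])/c["fy"],1.]);return c["eye"],d/np.linalg.norm(d)
def plane(c,u,v,z):
    e,d=ray(c,u,v);return e+d*(z-e[2])/d[2]
def tri(rs):
    A=0;b=0
    for e,d in rs:
        P=np.eye(3)-np.outer(d,d);A=A+P;b=b+P@e
    X=np.linalg.solve(A,b);return X,[np.linalg.norm(np.cross(X-e,d)) for e,d in rs]
def blobs(im,th,roi,amin=15):
    x,y,w,h=roi;m=np.zeros(im.shape[:2],np.uint8);m[y:y+h,x:x+w]=(im[y:y+h,x:x+w].max(2)<th)*255
    n,l,s,c=cv2.connectedComponentsWithStats(m)
    return m,[(c[i].round(1),s[i]) for i in range(1,n) if s[i][4]>=amin]
E
python3 - <<'E'
from h import *
from cell import vision
a=cv2.imread("pics/top0.png");b=cv2.imread("pics/side0.png")
for n,im,roi in(("top",a,(250,176,112,80)),("side",b,(215,190,130,90))):
    for th in(45,):
        m,bl=blobs(im,th,roi,8);print(n,th,*[(tuple(c),tuple(s)) for c,s in bl],sep="\n")
A=cv2.resize(a[165:270,230:390],None,fx=5,fy=5,interpolation=cv2.INTER_CUBIC)[:,:800]
B=cv2.resize(b[185:305,195:355],None,fx=5,fy=5,interpolation=cv2.INTER_CUBIC)
cv2.imwrite("pics/ca.png",A);cv2.imwrite("pics/cb.png",B)
E
```

```text
top
45
((np.float64(273.0), np.float64(185.0)), (np.int32(265), np.int32(177), np.int32(16), np.int32(16), np.int32(201)))
((np.float64(345.3), np.float64(188.4)), (np.int32(337), np.int32(181), np.int32(17), np.int32(16), np.int32(173)))
((np.float64(263.5), np.float64(231.6)), (np.int32(261), np.int32(229), np.int32(6), np.int32(6), np.int32(32)))
((np.float64(340.4), np.float64(237.7)), (np.int32(329), np.int32(235), np.int32(24), np.int32(6), np.int32(116)))
((np.float64(360.8), np.float64(249.9)), (np.int32(360), np.int32(245), np.int32(2), np.int32(11), np.int32(13)))
((np.float64(286.7), np.float64(254.8)), (np.int32(283), np.int32(254), np.int32(10), np.int32(2), np.int32(13)))
side
45
((np.float64(285.0), np.float64(204.3)), (np.int32(276), np.int32(199), np.int32(19), np.int32(12), np.int32(148)))
((np.float64(323.1), np.float64(222.8)), (np.int32(314), np.int32(215), np.int32(19), np.int32(17), np.int32(135)))
((np.float64(234.8), np.float64(238.2)), (np.int32(226), np.int32(232), np.int32(18), np.int32(14), np.int32(196)))
((np.float64(337.8), np.float64(249.9)), (np.int32(330), np.int32(245), np.int32(15), np.int32(11), np.int32(34)))
((np.float64(269.0), np.float64(260.3)), (np.int32(265), np.int32(256), np.int32(9), np.int32(9), np.int32(64)))
((np.float64(323.3), np.float64(260.6)), (np.int32(320), np.int32(258), np.int32(8), np.int32(7), np.int32(13)))
((np.float64(304.8), np.float64(274.2)), (np.int32(299), np.int32(270), np.int32(13), np.int32(10), np.int32(24)))
```

View pics/ca.png

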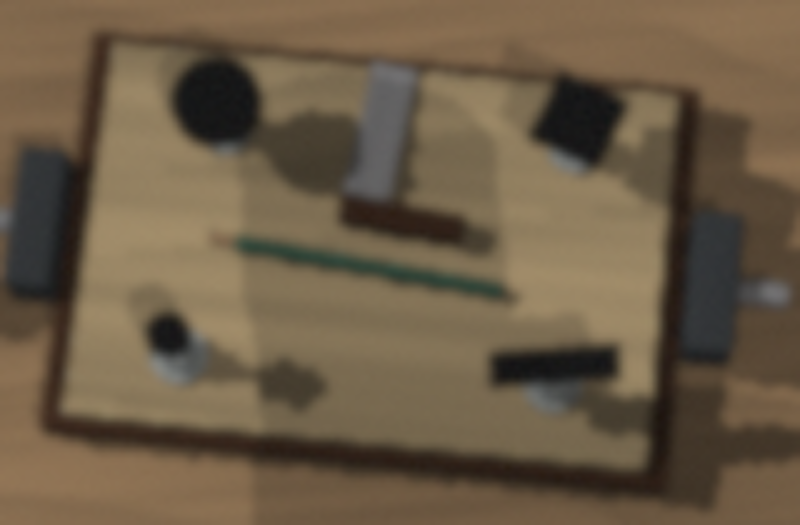

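View pics/cb.png

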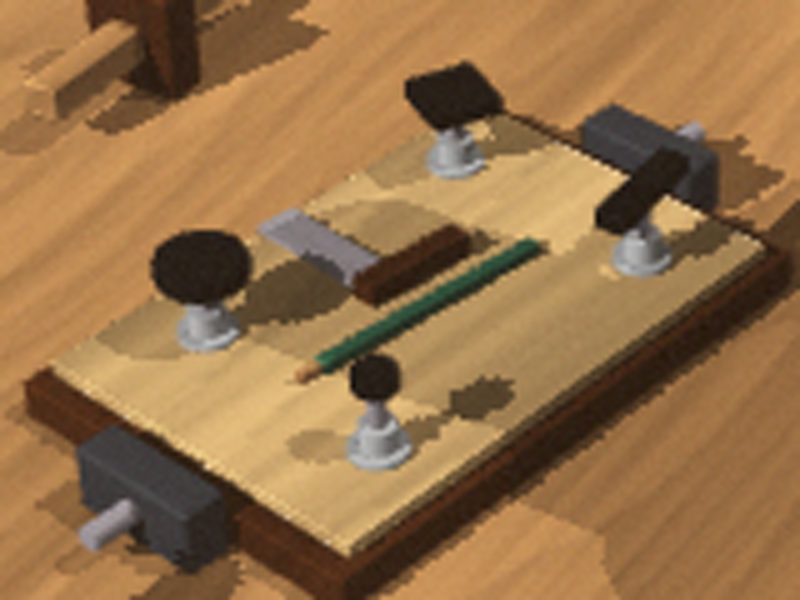

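```bash
python3 - <<'E'
from h import *
from cell import vision,sensors
T=vision.calibration("top");S=vision.calibration("side")
for n,t,s in(("big",(273,185),(234.8,238.2)),("sq",(345.3,188.4),(285,204.3)),("bar",(340.4,237.7),(323.1,222.8)),("small",(263.5,231.6),(269,260.3))):
    X,e=tri([ray(T,*t),ray(S,*s)]);print(n,X.round(4),np.round(e,4),plane(T,*t,.071).round(4))
# board yaw from long edge of template in top crop (pixels/5+offset)
p=plane(T,230+110/5,165+42/5,.028);q=plane(T,230+680/5,165+97/5,.028);d=p-q;print("yaw",np.arctan2(-d[0],d[1]),np.linalg.norm(d))
for n,roi in (("sq",(330,176,30,30)),("bar",(325,230,32,16))):
    m,_=blobs(cv2.imread("pics/top0.png"),45,roi)
    box=cv2.boxPoints(cv2.minAreaRect(cv2.findNonZero(m)));P=np.array([plane(T,*b,.071)[:2] for b in box]);e=P[1]-P[0];f=P[2]-P[1]
    print(n,np.arctan2(e[1],e[0]),np.linalg.norm(e),np.arctan2(f[1],f[0]),np.linalg.norm(f))
s=sensors.sense();r=R.from_quat(s["tool_rot"]).as_matrix();print("tool y",r[:,1],"closing dir ang",np.arctan2(r[1,1],r[0,1]))
E
```

```text
big [0.6546 0.1153 0.0665] [0.0003 0.0003] [0.6533 0.115  0.071 ]
sq [ 0.6354 -0.0531  0.0672] [0.0005 0.0005] [ 0.6346 -0.0527  0.071 ]
bar [ 0.5177 -0.0337  0.0691] [0.0005 0.0005] [ 0.5178 -0.0334  0.071 ]
small [0.5435 0.1411 0.0687] [0.0002 0.0002] [0.5428 0.1407 0.071 ]
yaw -0.16274450765053855 0.2789168108654597
sq -0.5100078089483608 0.032669162295648986 -2.1191056723967665 0.03049703519845236
bar -1.6323637968419584 0.0523952597593228 3.068663246206339 0.011676266491456018
tool y [ 0.23848099 -0.97114661 -0.0010386 ] closing dir ang -1.329994787675463
```

>>> arm_command --commands '[26,31,0,-0.015,0,26,31,0,-0.015,0,26,31,0,-0.015,0,26,31,0,-0.015,0,26,31,0,-0.015,0,26,31,0,-0.015,0,26,31,0,-0.015,0,26,31,0,-0.015,0,26,31,0,-0.015,0,26,31,0,-0.015,0,26,31,0,-0.015,0,26,31,0,-0.015,0,26,31,0,-0.015,0,26,31,0,-0.015,0,26,31,0,-0.015,0,26,31,0,-0.015,0,26,31,0,-0.015,0,26,31,0,-0.015,0,26,31,0,-0.015,0,26,31,0,-0.015,0]'

```text
time: 2.1
tool_pos: [0.6459, 0.1116, 0.2383]
tool_rot: [1.0, -0.03, -0.0, 0.0]
ft_force: [0.7, -0.4, 0.7]
grip_width: 0.0002
grip_force: 0.0
```

>>> arm_command --commands '[8,4,-30,0,0,0,0,-40,0,0,0,0,-40,0,0,0,0,-25,0,0,0,0,-15,0,0,0,0,0,0,0,0,0,0,0,0]'

```text
time: 2.8
tool_pos: [0.6538, 0.1141, 0.09]
tool_rot: [1.0, -0.03, 0.001, -0.0]
ft_force: [-0.0, -0.3, 0.1]
grip_width: 0.0007
grip_force: 0.0
```

```bash
python3 - <<'E'
from cell import vision,sensors
import cv2
print(sensors.sense()["tool_pos"],sensors.sense()["ft_force"])
a=vision.capture("side")
cv2.imwrite("pics/s1.png",cv2.resize(a[145:305,175:375],None,fx=4,fy=3.75,interpolation=cv2.INTER_CUBIC))
E
```

```text
[0.65380689 0.11413156 0.08996154] [-0.0017215  -0.26548958  0.14441307]
```

View pics/s1.png

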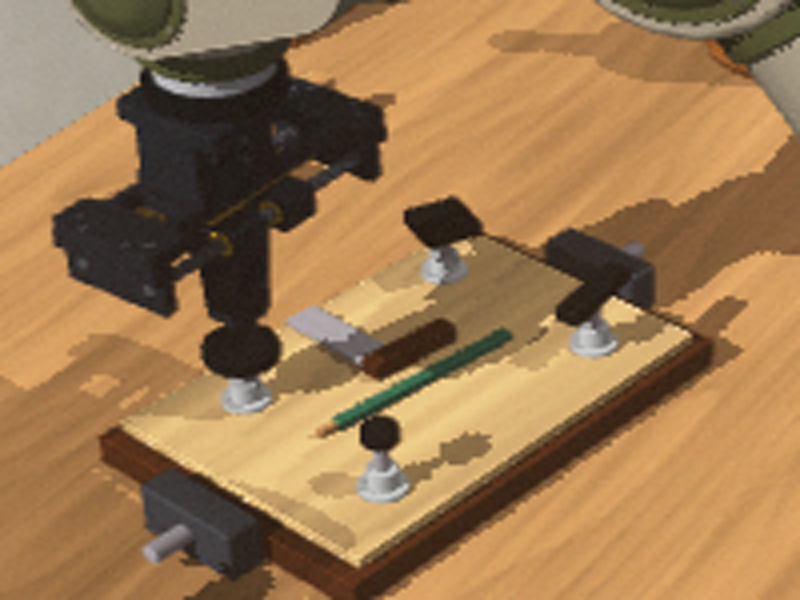

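The closed fingers hang centred over the big round cap, at about (240,340) in the crop, with nothing else near them. I go down slowly to feel for contact.

>>> arm_command --commands '[0,0,-6,0,0,0,0,-6,0,0,0,0,-3,0,0,0,0,-1,0,0,0,0,-1,0,0,0,0,-1,0,0,0,0,0,0,0]'

```text
time: 3.55
tool_pos: [0.6532, 0.1141, 0.0708]
tool_rot: [1.0, -0.03, 0.0, -0.0]
ft_force: [-0.2, 0.2, 0.0]
grip_width: 0.0002
grip_force: 0.0
```

>>> arm_command --commands '[0,0,-1,0,0,0,0,-1,0,0]'

```text
time: 3.75
tool_pos: [0.6533, 0.1141, 0.0692]
tool_rot: [1.0, -0.03, 0.0, 0.0]
ft_force: [-1.4, -0.1, 3.1]
grip_width: 0.0003
grip_force: 1.9
```

>>> arm_command --commands '[0,0,-1,0,0,0,0,-1,0,0]'

```text
time: 3.95
tool_pos: [0.6533, 0.1141, 0.0669]
tool_rot: [1.0, -0.03, 0.0, -0.0]
ft_force: [-0.8, 0.1, 4.2]
grip_width: 0.0006
grip_force: 1.9
```

>>> arm_command --commands '[0,0,-1,0,0,0,0,-1,0,0,0,0,-1,0,0,0,0,-1,0,0,0,0,0,0,0]'

```text
time: 4.45
tool_pos: [0.6533, 0.1141, 0.0626]
tool_rot: [1.0, -0.03, 0.0, -0.0]
ft_force: [0.8, -0.5, 1.8]
grip_width: 0.0003
grip_force: 1.1
```

>>> arm_command --commands '[0,0,5,0,0,0,0,20,0,0,0,0,20,0,0,-4,-34,0,0,0,-4,-34,0,0,0,-4,-33,0,0,0,-3,-33,0,0,0,-3,-33,0,0,0,0,0,-15,0,0,0,0,-10,0,0,0,0,-5,0,0,0,0,0,0,0,0,0,0,0,0]'

```text
time: 5.75
tool_pos: [0.6354, -0.052, 0.0779]
tool_rot: [1.0, -0.029, 0.0, -0.0]
ft_force: [0.1, 0.2, -0.0]
grip_width: 0.0005
grip_force: 0.0
```

>>> arm_command --commands '[0,0,-3,0,0,0,0,-1,0,0,0,0,-1,0,0,0,0,-1,0,0]'

```text
time: 6.15
tool_pos: [0.6352, -0.0528, 0.0717]
tool_rot: [1.0, -0.03, 0.0, 0.0]
ft_force: [0.4, 0.2, 0.3]
grip_width: 0.0001
grip_force: 0.0
```

>>> arm_command --commands '[0,0,-1,0,0,0,0,-1,0,0]'

```text
time: 6.35
tool_pos: [0.6353, -0.0528, 0.0701]
tool_rot: [1.0, -0.03, 0.0, 0.0]
ft_force: [-1.5, 1.0, 3.5]
grip_width: 0.0006
grip_force: 1.9
```

>>> arm_command --commands '[0,0,-1,0,0,0,0,-1,0,0]'

```text
time: 6.55
tool_pos: [0.6353, -0.0529, 0.0679]
tool_rot: [1.0, -0.03, 0.0, 0.0]
ft_force: [-1.3, 0.3, 3.5]
grip_width: 0.0006
grip_force: 1.9
```

>>> arm_command --commands '[0,0,-1,0,0,0,0,-1,0,0,0,0,-1,0,0,0,0,-1,0,0,0,0,-1,0,0,0,0,0,0,0]'

```text
time: 7.15
tool_pos: [0.6352, -0.0529, 0.0625]
tool_rot: [1.0, -0.03, 0.0, -0.0]
ft_force: [-0.1, 0.2, 2.0]
grip_width: 0.0002
grip_force: 1.0
```

>>> arm_command --commands '[0,0,5,0,0,0,0,20,0,0,0,0,20,0,0,-30,5,0,0,0,-30,5,0,0,0,-30,5,0,0,0,-28,4,0,0,0,0,0,0,0,0,0,0,-15,0,0,0,0,-10,0,0,0,0,-5,0,0,0,0,0,0,0,0,0,0,0,0]'

```text
time: 8.45
tool_pos: [0.5175, -0.034, 0.0779]
tool_rot: [1.0, -0.03, 0.0, 0.0]
ft_force: [0.1, -0.3, -0.3]
grip_width: 0.0007
grip_force: 0.0
```

>>> arm_command --commands '[0,0,-3,0,0,0,0,-1,0,0,0,0,-1,0,0,0,0,-1,0,0]'

```text
time: 8.85
tool_pos: [0.5173, -0.0339, 0.0719]
tool_rot: [1.0, -0.03, 0.0, 0.0]
ft_force: [-1.1, 0.2, 4.6]
grip_width: 0.0007
grip_force: 1.9
```

>>> arm_command --commands '[0,0,-1,0,0,0,0,-1,0,0]'

```text
time: 9.05
tool_pos: [0.5173, -0.0339, 0.07]
tool_rot: [1.0, -0.03, 0.0, 0.0]
ft_force: [-0.2, 0.2, 4.0]
grip_width: 0.0004
grip_force: 1.9
```

Contact is at about 0.072. I press to 0.0625, rise clear, and retreat so the cameras can see.

>>> arm_command --commands '[0,0,-1,0,0,0,0,-1,0,0,0,0,-1,0,0,0,0,-1,0,0,0,0,-1,0,0,0,0,-1,0,0,0,0,-1,0,0,0,0,0,0,0]'

```text
time: 9.85
tool_pos: [0.5172, -0.0339, 0.0625]
tool_rot: [1.0, -0.03, 0.0, -0.0]
ft_force: [0.1, 0.1, 1.0]
grip_width: 0.0005
grip_force: 0.7
```

>>> arm_command --commands '[0,0,5,0,0,0,0,20,0,0,0,0,40,0,0,0,0,40,0,0,0,0,40,0,0,-10,-35,0,0,0,-10,-35,0,0,0,-10,-35,0,0,0,-10,-35,0,0,0,-10,-35,0,0,0,-10,-35,0,0,0,0,0,0,0,0,0,0,0,0,0]'

```text
time: 11.15
tool_pos: [0.457, -0.2438, 0.2076]
tool_rot: [1.0, -0.03, -0.0, -0.0]
ft_force: [-0.1, 0.7, 0.4]
grip_width: 0.0006
grip_force: 0.0
```

```bash
python3 - <<'E'
from h import *
from cell import vision
b=vision.capture("side");a=vision.capture("top")
T=vision.calibration("top");S=vision.calibration("side")
for n,im,roi in(("top",a,(250,176,112,80)),("side",b,(215,190,130,90))):
    print(n,*[(c.tolist(),int(s[4])) for c,s in blobs(im,45,roi,25)[1]])
B=cv2.resize(b[185:305,195:355],None,fx=5,fy=5,interpolation=cv2.INTER_CUBIC)
cv2.imwrite("pics/s2.png",B)
E
```

```text
top ([273.3, 186.3], 193) ([345.5, 189.9], 183) ([263.4, 231.8], 38) ([340.3, 238.7], 112)
side ([285.4, 207.4], 151) ([323.2, 226.5], 106) ([235.1, 241.2], 192) ([269.1, 260.2], 68)
```

View pics/s2.png

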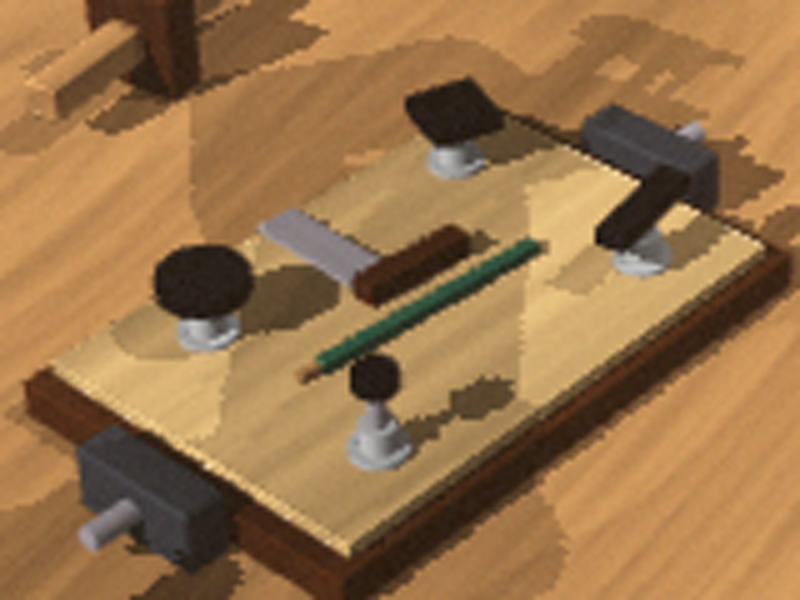

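The big round (200,280), square (455,110) and bar (643,207) caps sit about 3 px lower than before. The small round cap (375,378), pencil and try square have not moved.

```bash
python3 -c "
from cell import arm
print(arm.sign_off())"
```

```text
the job is handed in; nothing more can be done
None
```

I pressed the big round, square and bar caps to about halfway in that order (about 10 mm of their 20 mm travel, under 5 N in the readings), left everything else untouched, and handed the job in at about 11 s; no verdict was shown.

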